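# Shut the two drawers and lock them with the sliding bar

## Robot

A 6-joint arm with a two-finger parallel gripper is mounted at the origin on the work surface; the furniture and walls round the work are solid. World frame = base frame: x ahead of the robot, y to its left, z up, the work surface at z = 0. Lengths are in m, angles in rad, forces in N, time in s.
With the tool pointing down it reaches from about 0.35 to 1 m from the base axis. Payload 7.1 kg.
Tool frame: the origin (TCP) lies on the centre line of the jaws, within the pads' length; the fingertips stand r.tip_extent ahead of it and the grasp point (between the pads) is the TCP (r.tip_extent is the distance from the TCP to the fingertips, in m); z points along the fingers, y is the line along which they close (so a half turn about z gives the same grasp; the last joint's range is limited). The gripper opens to 85 mm and grips with 20 to 120 N. Pads are 22 mm wide; open, the fingers measure 114 mm over their backs; the gripper's body (76 mm by 85 mm) begins 54 mm behind the grasp point. The pads swing forward as they close: fully open they stand 13 mm farther back than shut.
Start: joints at [1.29, 0.423, 1.63, -0, 1.089, -0.019], TCP at [0.162, 0.604, 0.25] pointing down, gripper open.
Joint ranges: [-3, 3], [-0.9, 2.11], [0.09, 2.58], [-1.31, 4.45], [0.11, 2.69], [-2.54, 2.54]. Speed limits (rad/s): [2.39, 2.39, 3.01, 3.14, 3.14, 3.14].

## Interface

Orientations are given as a rotation vector (axis times angle).
In Python, from plant import r gives the robot as it stands.
- The arm moves only by the shell command python3 nudge.py 'ROWS' [OPENING] [FORCE]. ROWS is rows parted by semicolons, their numbers by spaces, 1 to 12 of them, each of 6 numbers: dx, dy, dz in m, then a rotation vector rx, ry, rz in rad; each row is the pose to reach, as a shift and turn from the pose commanded when the command began, along the tool's axes at that moment; what a row does not reach only later rows make up. A row lasts 1/12 s, in which the tool goes at most 0.0417 m and 0.125 rad, less where a joint would pass 70% of its speed; a pose out of reach is approached as far as the arm can. OPENING is the finger opening in m, set as the command begins (- or left out keeps the last). The fingers move at their own pace and stop on an object; FORCE is the grip in N (left out, the last holds). Time passes only in rows, so rows that do not move let the fingers close. It prints the time, the measured TCP pose, the force, the opening and the grip force at its end.
- r.get_obs(): the state, without advancing time (a new reading comes with each control period).
- r.camera(name): name is "side" or "top" or "wrist"; returns the picture (420x560x3 uint8, red, green, blue); there is no depth.
- r.calibration(name): a dict with "intrinsics" (3x3 intrinsics, pixels), "rvec" (rotation vector, rad) and "tvec" (3), from world to camera coordinates, as OpenCV has them. Camera axes: x right, y down, z forward; pixel columns grow to the right and rows downward; lengths in m; the calibration is good to about 2 mm. A picture is of the moment at which its call begins: read the wrist's pose just before it. calibration takes no time and is no camera call; for the wrist camera it gives the pose at the moment of the call.
- r.hand_in(): hands the job in; it is judged then, once.
The state is a dict: "time_s": time; "q": joint angles; "dq": joint speeds; "tau": joint torques, N m; "ee_pos": TCP position; "ee_rot": TCP orientation; "wrist_force": force on the tool from outside, world axes, zero at the start; "moment": the same for the moment, N m; "width": finger opening in m; "finger_force": force on a finger pad.
Only numpy, scipy, OpenCV 4.12 (cv2) and the standard library are available. Lean on these libraries where they do the work, as an engineer would, in place of code of your own. Each camera call takes 0.05 s, during which the arm holds its last target. There are 200 camera calls.

## Task

Close up the little two-drawer unit without gripping or lifting anything: with the fingertips push both drawers fully home, gently enough that the small bottle standing in one of them stays upright, and keep your fingers off what lies in the drawers. When both are shut, gently push the black thumb tab on top of the unit to the left as far as it goes, so that the lock bar's tongues stand in front of both drawers. Do not disturb the mug and the drink can beside the unit.

Things in the scene. Friction and masses are not known exactly. Their poses are not given: they have to be found in the camera images.
- drawer_unit: grey drawer unit fixed to the table, 180 deep (its x) x 300 wide (its y) x 116 high; origin at the centre of its underside; its own -x side is the front with two drawers side by side (centred at y = +69 and -69 mm), its +y is the left as seen from the robot, z up. Front plane at x = -90 mm in its frame. A thin booklet (155 x 120 x 5 mm) lies on the top behind the lock bar
- drawer_left (a joint): opening of the left (+y) drawer in m: 0 fully shut (front flush with the unit's front plane), up to 0.11 open towards the unit's -x. Starts open by 0.06 to 0.10. Slides with about 1.2 N of friction and stays where it is left. The front is a flat plate 108 mm wide, from 8 to 107 mm above the table, 8 mm thick, with a finger notch 40 mm wide and 20 mm deep in the middle of its upper edge
- drawer_right (a joint): the same for the right (-y) drawer
- drawer_left_face (a point): middle of the outside of the left drawer's front plate, 60 mm above the table; moves with the drawer
- drawer_right_face (a point): the same point on the right drawer's front plate
- lock_bar: flat steel lock bar along the front edge of the unit's top, sliding along the unit's y. Its origin has y = 0 in the unit's frame when unlocked (start, up to 3 mm) and y = 45 mm when fully across to the left. About 1.5 N of friction; stays where left. Its two tongues, 18 mm wide, hang to 93 mm above the table, 9 mm before the front plane: unlocked at unit y = -138 and 0 mm (before the posts)
- thumb_tab (a point): middle of the foot of the upright black tab fixed on the right end of the lock bar: 123 mm above the table (the bar's top), 18 mm behind the unit's front plane. The tab measures 26 (unit x) x 12 (unit y) x 30 mm high, so its top is 153 mm above the table. Push on its right (-y) side
- vial: small green bottle with a black ribbed cap, 27 mm across and 75 high, standing upright just behind the front of one of the drawers (which one varies), on the drawer's floor 12 mm above the table; origin at the centre of its underside, own z up. Topples if the drawer is jolted or stopped from more than about 0.2 m/s
- fitting: brass hose fitting 15 x 24 x 15 mm lying in the other drawer; origin at the centre of its underside
- mug: green mug 81 x 114 x 94 high standing on the table 0.23 to 0.26 m to the left of the unit's centre; origin at the centre of its underside
- can: empty drink can, 66 mm across and 147 high, standing on the table 0.28 to 0.31 m to the right of the unit's centre, 10 to 60 mm before its front plane; origin at the centre of its underside

How it is judged:
By the outcome, as a careful person would: the job done as asked, in the order asked, and still so for the second after the job is handed in, with the robot touching nothing.
It also fails if it takes over 56 s, if anything falls off the work surface, if the arm or the gripper's body presses on something with over 40 N, if the wrist force passes 120 N, or if a joint passes its speed limit or range.

## Working session

There is one attempt and no reset: what is moved stays moved. The work goes in short steps, Python scripts to look and compute and a shell command to move; the robot and the scene stay as the last step left them, time stands still between calls to the robot, and variables do not carry over. Pictures are saved under pics/ and viewed, at most 10 in all, crops included, and the job is handed in when it is done.

```bash
ls; mkdir -p pics
python3 - <<'E'
from plant import r
import cv2,numpy as np
o=r.get_obs();print(o['time_s'],o['ee_pos'],o['ee_rot'],r.tip_extent,o['width'])
for n in ("top","side"):
    im=r.camera(n);cv2.imwrite(f"pics/{n}0.png",im[:,:,::-1])
    c=r.calibration(n);print(n,c)
a=cv2.imread("pics/top0.png");
E
```

```text
nudge.py
pics
plant.py
0.0 [0.16158171 0.60319347 0.24951845] [-4.10093291e-01 -3.11446515e+00  2.47492883e-03] 0.019 0.08513529368257869
top {'intrinsics': array([[389.42582733,   0.        , 277.40740639],
       [  0.        , 389.42582733, 212.70261161],
       [  0.        ,   0.        ,   1.        ]]), 'rvec': array([ 2.12364037, -2.17140533,  0.16298867]), 'tvec': array([0.01307662, 0.61879569, 1.09322839])}
side {'intrinsics': array([[424.52351783,   0.        , 281.14102156],
       [  0.        , 424.52351783, 219.06899032],
       [  0.        ,   0.        ,   1.        ]]), 'rvec': array([ 2.43883811, -0.91637319,  0.27972229]), 'tvec': array([-0.430952  ,  0.39317824,  0.89255539])}
```

View pics/top0.png

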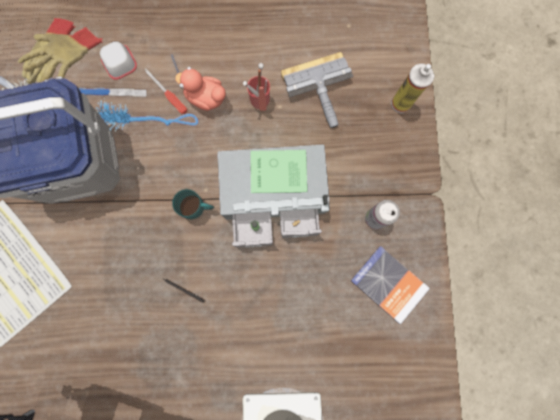

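View pics/side0.png

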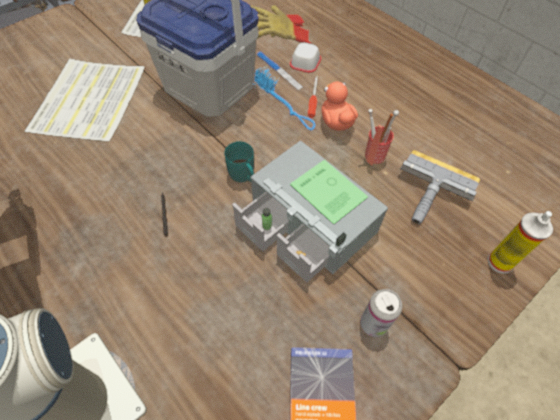

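The top view shows the unit at about (218..328, 147..213), both drawers open, the vial at (255,227) in the left drawer, the fitting in the right one, the mug at (190,204) and the can at (385,214). I'll enlarge it to measure.

Run:
```python
import cv2,numpy as np
a=cv2.imread("pics/top0.png")[140:255,205:340]
b=cv2.imread("pics/side0.png")[135:285,225:395]
cv2.imwrite("pics/c1.png",cv2.resize(a,None,fx=5.9,fy=5.2,interpolation=cv2.INTER_CUBIC)[:, :800])
cv2.imwrite("pics/c1.png",cv2.resize(a,None,fx=5,fy=5,interpolation=cv2.INTER_CUBIC))
cv2.imwrite("pics/c2.png",cv2.resize(b,None,fx=4,fy=4,interpolation=cv2.INTER_CUBIC))
```

```text
(no output)
```

View pics/c1.png

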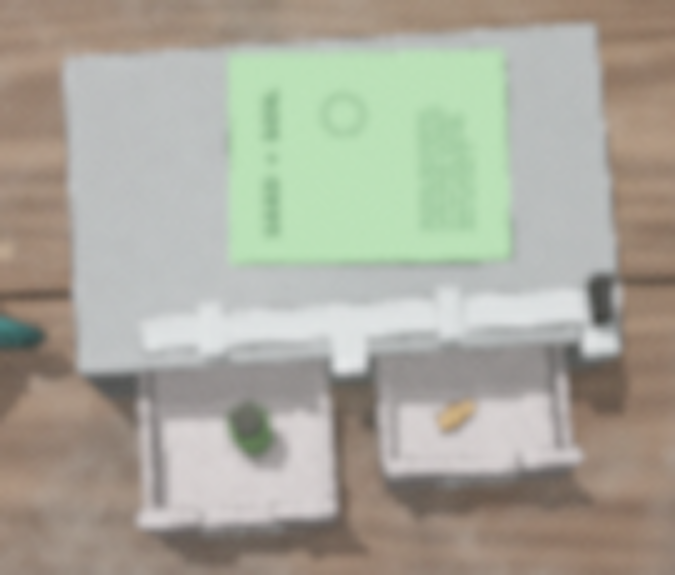

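View pics/c2.png

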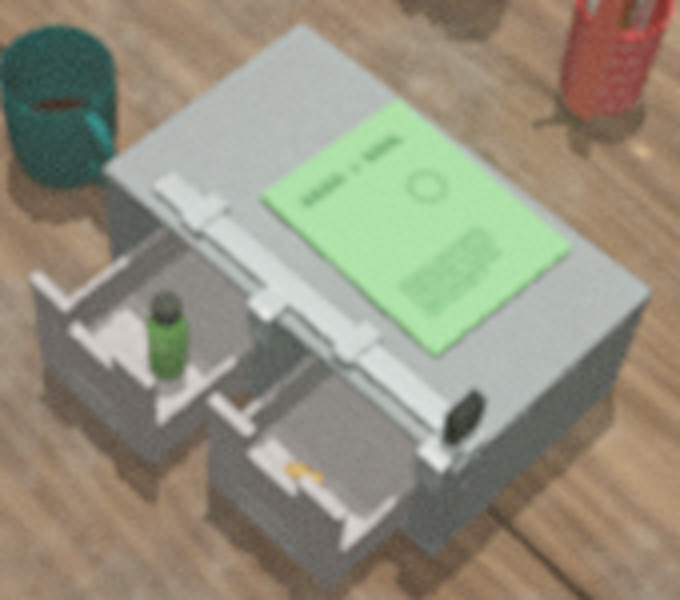

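The crops show the unit's top corners, at c1 (66,57), (598,26), (620,352), (80,372). They also show the drawers' upper front edges and the tab, at c1 (600,300). I'll fit the pose and openings from both views.

```bash
cat > fit.py <<'E'
from plant import r
import cv2,numpy as np
from scipy.optimize import least_squares
C={n:r.calibration(n) for n in("top","side")}
def proj(n,P):
    c=C[n];return cv2.projectPoints(np.array([P],float),c["rvec"],c["tvec"],c["intrinsics"],None)[0].ravel()
T=lambda u,v:("top",(205+u/5,140+v/5)); S=lambda u,v:("side",(225+u/4,135+v/4))
K={'BL':(.09,.15,.116),'BR':(.09,-.15,.116),'FL':(-.09,.15,.116),'FR':(-.09,-.15,.116)}
D=[(K['BL'],0,T(66,57)),(K['BR'],0,T(598,26)),(K['FL'],0,T(80,372)),(K['FR'],0,T(620,354)),
(K['BL'],0,S(303,26)),(K['BR'],0,S(648,293)),(K['FL'],0,S(107,170)),
((-.09,.123,.107),1,T(140,527)),((-.09,.015,.107),1,T(336,517)),((-.09,.123,.107),1,S(32,277)),((-.09,.015,.107),1,S(160,425)),
((-.09,-.015,.107),2,T(385,476)),((-.09,-.123,.107),2,T(580,463)),((-.09,-.015,.107),2,S(212,402)),((-.09,-.123,.107),2,S(345,549))]
def W(p,q):
    c,s=np.cos(p[2]),np.sin(p[2]);return np.array([p[0]+c*q[0]-s*q[1],p[1]+s*q[0]+c*q[1],q[2]])
def f(p):
    o=[]
    for q,k,(n,uv) in D:
        q=np.array(q)-[p[2+k] if k else 0,0,0]
        o.append(proj(n,W(p,q))-uv)
    return np.ravel(o)
s=least_squares(f,[.6,0,0,.08,.06],loss='soft_l1');p=s.x
if __name__=="__main__":
    print(p,np.round(f(p).reshape(-1,2),1).tolist())
    print('tab',W(p,(-.072,-.138,.123)))
    # object points: mug centre, can top, vial cap, fitting, tab top
    def ray(n,uv,z):
        c=C[n];R=cv2.Rodrigues(c["rvec"])[0];o=-R.T@c["tvec"];d=R.T@np.linalg.solve(c["intrinsics"],[*uv,1]);return o+d*(z-o[2])/d[2]
    def U(P): 
        d=P[:2]-p[:2];c,s_=np.cos(p[2]),np.sin(p[2]);return np.round([c*d[0]+s_*d[1],-s_*d[0]+c*d[1]],3)
    for nm,n,uv,z in [('mug','top',(188,205),.094),('can','top',(386,211),.147),('cap','top',T(248,418)[1],.087),('cap','side',S(166,305)[1],.087),('tabtop','top',T(601,290)[1],.153),('tabtop','side',S(470,402)[1],.153),('book','top',T(370,160)[1],.121)]:
        P=ray(n,uv,z);print(nm,np.round(P,3),'unit',U(P))
    o=r.get_obs();R=cv2.Rodrigues(o['ee_rot'])[0];print(R.round(3))
E
python3 fit.py
```

```text
[0.70220478 0.0083497  0.04106647 0.08400074 0.06417338] [[-0.0, -0.0], [0.2, -0.3], [-0.1, 0.4], [1.1, -2.8], [0.2, 0.2], [1.8, 1.2], [-1.0, 0.6], [-0.4, -0.3], [-0.1, -0.8], [-0.5, 1.2], [-2.8, -8.1], [0.5, -0.6], [0.8, -0.4], [-0.9, 0.7], [-1.1, -5.8]]
tab [ 0.63593106 -0.1324899   0.123     ]
mug [0.639 0.25  0.094] unit [-0.053  0.244]
can [ 0.602 -0.289  0.147] unit [-0.112 -0.293]
cap [0.583 0.064 0.087] unit [-0.116  0.061]
cap [0.583 0.067 0.087] unit [-0.116  0.063]
tabtop [ 0.64  -0.128  0.153] unit [-0.068 -0.134]
tabtop [ 0.642 -0.127  0.153] unit [-0.066 -0.133]
book [ 0.722 -0.007  0.121] unit [ 0.019 -0.016]
[[-0.966  0.259 -0.   ]
 [ 0.259  0.966 -0.001]
 [ 0.    -0.001 -1.   ]]
```

```bash
cat > to.py <<'E'
# usage: to.py ux uy tipz tilt -> shift and turn in tool axes to bring the tip centre there
import sys,numpy as np
from fit import *
from scipy.spatial.transform import Rotation as Ro
ux,uy,z,t=map(float,sys.argv[1:5]);o=r.get_obs()
R=Ro.from_rotvec(o['ee_rot']).as_matrix();e=o['ee_pos']
a=np.array([np.cos(p[2]),np.sin(p[2]),0])
zz=np.sin(t)*a-np.cos(t)*np.array([0,0,1]);xx=-np.cos(t)*a-np.sin(t)*np.array([0,0,1]);yy=np.cross(zz,xx)
G=np.c_[xx,yy,zz]; tip=W(p,(ux,uy,z)); tcp=tip-zz*r.tip_extent
d=R.T@(tcp-e);w=Ro.from_matrix(R.T@G).as_rotvec()
M=lambda P:np.round(np.r_[Ro.from_euler('z',-p[2]).apply(P-[p[0],p[1],0])],4)
print('t',o['time_s'],'tip now(unit)',M(e+R[:,2]*r.tip_extent),'F',np.round(o['wrist_force'],1),'ext',r.tip_extent,'w',round(o['width'],4))
print('target tcp',tcp.round(3),'rows',np.round(d,4),np.round(w,3))
# tool-axes direction of unit x,y,z
for n,v in zip('xyz',(a,np.cross([0,0,1],a),np.array([0,0,1.]))):print(n,np.round(R.T@v,3))
E
python3 to.py -0.24 0.069 0.2 0.2
```

```text
t 0.1 tip now(unit) [-0.5157  0.6166  0.2306] F [-0.3  0.1 -0.2] ext 0.019 w 0.0849
target tcp [0.456 0.067 0.219] rows [-0.4229 -0.4415  0.0316] [-0.032 -0.199 -0.302]
x [-0.954  0.298 -0.   ]
y [ 0.298  0.954 -0.001]
z [ 0.    -0.001 -1.   ]
```

```bash
R='see'; python3 nudge.py '-0.423 -0.4415 0.03 -0.032 -0.199 -0.302;-0.423 -0.4415 0.03 -0.032 -0.199 -0.302;-0.423 -0.4415 0.03 -0.032 -0.199 -0.302;-0.423 -0.4415 0.03 -0.032 -0.199 -0.302;-0.423 -0.4415 0.03 -0.032 -0.199 -0.302;-0.423 -0.4415 0.03 -0.032 -0.199 -0.302;-0.423 -0.4415 0.03 -0.032 -0.199 -0.302;-0.423 -0.4415 0.03 -0.032 -0.199 -0.302;-0.423 -0.4415 0.03 -0.032 -0.199 -0.302;-0.423 -0.4415 0.03 -0.032 -0.199 -0.302;-0.423 -0.4415 0.03 -0.032 -0.199 -0.302;-0.423 -0.4415 0.03 -0.032 -0.199 -0.302' 0 20; python3 to.py -0.24 0.069 0.2 0.2
```

```text
time_s: 1.1
ee_pos: [0.4024, 0.1641, 0.2258]
ee_rot: [-0.061, 2.94, 0.009]
wrist_force: [1.2, 1.0, -0.5]
width: 0.0002
finger_force: 0.0
t 1.1 tip now(unit) [-0.2893  0.1679  0.2072] F [ 1.2  1.  -0.5] ext 0.019 w 0.0002
target tcp [0.456 0.067 0.219] rows [-0.0469 -0.0989  0.0167] [0.002 0.001 0.   ]
x [-0.98  -0.001  0.2  ]
y [-0.     1.     0.002]
z [-0.2    0.002 -0.98 ]
```

```bash
python3 nudge.py '-0.047 -0.099 0.017 0 0 0;-0.047 -0.099 0.017 0 0 0;-0.047 -0.099 0.017 0 0 0;-0.047 -0.099 0.017 0 0 0;-0.047 -0.099 0.017 0 0 0'; python3 to.py -0.225 0.069 0.062 0.2
```

```text
time_s: 1.52
ee_pos: [0.4558, 0.0677, 0.218]
ee_rot: [-0.055, 2.941, 0.008]
wrist_force: [-0.5, 0.1, 0.3]
width: -0.0001
finger_force: 0.0
t 1.5167 tip now(unit) [-0.24    0.0694  0.1994] F [-0.5  0.1  0.3] ext 0.019 w -0.0001
target tcp [0.471 0.068 0.081] rows [ 0.0126 -0.0006  0.1376] [ 0.001 -0.    -0.004]
x [-0.98   0.004  0.199]
y [0.004 1.    0.001]
z [-0.199  0.002 -0.98 ]
```

```bash
python3 nudge.py '0.0126 0 0.1376 0 0 0;0.0126 0 0.1376 0 0 0;0.0126 0 0.1376 0 0 0;0.0126 0 0.1376 0 0 0;0.0126 0 0.1376 0 0 0;0.0126 0 0.1376 0 0 0'; python3 to.py -0.174 0.069 0.062 0.2
python3 - <<'E'
from plant import r
import cv2
a=r.camera("top")[130:270,195:350,::-1];b=r.camera("side")[120:300,200:400,::-1]
cv2.imwrite("pics/d1.png",cv2.hconcat([cv2.resize(a,(400,361)),cv2.resize(b,(400,361))]))
E
```

```text
time_s: 2.02
ee_pos: [0.4697, 0.0709, 0.0804]
ee_rot: [-0.063, 2.943, 0.008]
wrist_force: [0.7, 0.2, -0.2]
width: -0.0001
finger_force: 0.0
t 2.0167 tip now(unit) [-0.226   0.0721  0.0618] F [ 0.7  0.2 -0.2] ext 0.019 w -0.0001
target tcp [0.522 0.07  0.081] rows [-0.051  -0.0032  0.01  ] [ 0.002 -0.002  0.002]
x [-0.98  -0.002  0.197]
y [-0.002  1.     0.002]
z [-0.197  0.001 -0.98 ]
```

View pics/d1.png

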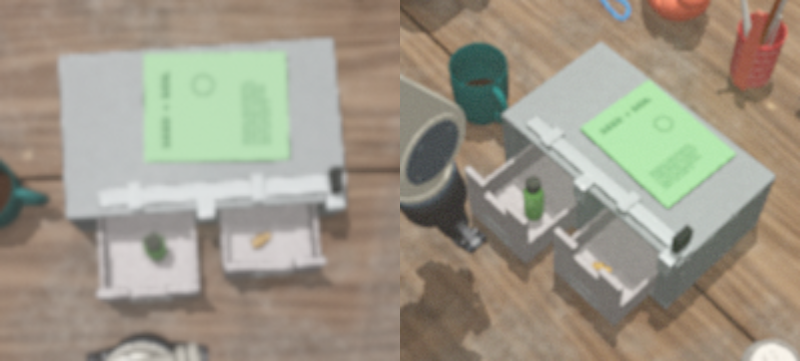

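The gripper stands before the left drawer at about (150,345) in the top crop, with nothing disturbed. Next a slow approach and push.

```bash
python3 nudge.py '-0.005 -0.001 0.001 0 0 0;-0.010 -0.002 0.002 0 0 0;-0.015 -0.003 0.003 0 0 0;-0.020 -0.003 0.004 0 0 0;-0.025 -0.003 0.005 0 0 0;-0.029 -0.003 0.0058 0 0 0;-0.033 -0.003 0.0066 0 0 0;-0.036 -0.003 0.0072 0 0 0;-0.039 -0.003 0.0078 0 0 0;-0.043 -0.003 0.0086 0 0 0;-0.047 -0.003 0.0094 0 0 0;-0.051 -0.003 0.0102 0 0 0'; python3 to.py -0.1 0.069 0.062 0.2
```

```text
time_s: 3.12
ee_pos: [0.5227, 0.0691, 0.081]
ee_rot: [-0.061, 2.941, 0.008]
wrist_force: [-1.0, 0.2, -0.8]
width: -0.0002
finger_force: 0.7
t 3.1167 tip now(unit) [-0.1731  0.0681  0.0624] F [-1.   0.2 -0.8] ext 0.019 w -0.0002
target tcp [0.596 0.073 0.081] rows [-0.0716  0.0009  0.0149] [ 0.002 -0.     0.   ]
x [-0.98  -0.     0.198]
y [-0.     1.     0.002]
z [-0.198  0.002 -0.98 ]
```

```bash
python3 nudge.py '-0.003 0 0.0006 0 0 0;-0.007 0 0.0014 0 0 0;-0.012 0 0.0024 0 0 0;-0.017 0 0.0034 0 0 0;-0.022 0 0.0044 0 0 0;-0.027 0 0.0055 0 0 0;-0.032 0 0.0065 0 0 0;-0.037 0 0.0075 0 0 0;-0.042 0 0.0085 0 0 0;-0.046 0 0.0093 0 0 0;-0.050 0 0.0101 0 0 0;-0.054 0 0.0109 0 0 0'; python3 to.py -0.1 0.069 0.062 0.2;  python3 - <<'E'
from plant import r
import cv2
a=r.camera("top")[130:270,195:350,::-1];b=r.camera("side")[120:300,200:400,::-1]
cv2.imwrite("pics/d2.png",cv2.hconcat([cv2.resize(a,(400,361)),cv2.resize(b,(400,361))]))
E
```

```text
time_s: 4.12
ee_pos: [0.5782, 0.0714, 0.0813]
ee_rot: [-0.061, 2.94, 0.008]
wrist_force: [-1.3, 0.5, -0.8]
width: 0.0001
finger_force: 0.7
t 4.1167 tip now(unit) [-0.1175  0.0681  0.0626] F [-1.3  0.5 -0.8] ext 0.019 w 0.0001
target tcp [0.596 0.073 0.081] rows [-0.0171  0.0009  0.0041] [ 0.002  0.001 -0.   ]
x [-0.98  -0.     0.199]
y [0.    1.    0.002]
z [-0.199  0.002 -0.98 ]
```

View pics/d2.png

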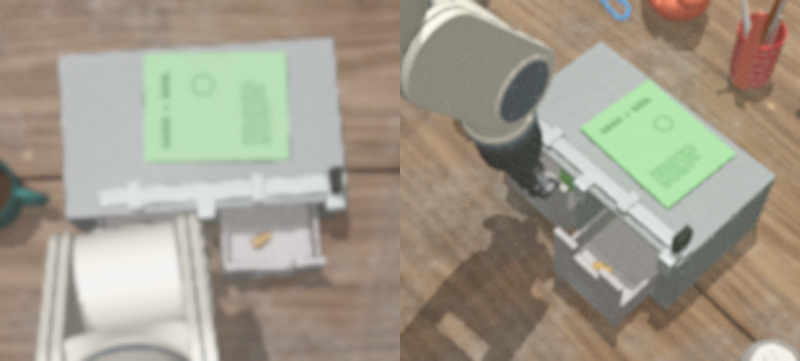

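The left drawer is nearly shut and the vial still looks upright, at (567,177). I'll creep to the stop.

```bash
python3 nudge.py '-0.003 0 0.0006 0 0 0;-0.006 0 0.0012 0 0 0;-0.009 0 0.0018 0 0 0;-0.011 0 0.0022 0 0 0;-0.012 0 0.0024 0 0 0;-0.013 0 0.0026 0 0 0;-0.014 0 0.0028 0 0 0'; python3 to.py -0.1 0.069 0.062 0.2
```

```text
time_s: 4.8
ee_pos: [0.5921, 0.072, 0.0814]
ee_rot: [-0.061, 2.94, 0.008]
wrist_force: [-1.4, 0.2, 0.3]
width: 0.0002
finger_force: 0.6
t 4.8 tip now(unit) [-0.1036  0.0681  0.0628] F [-1.4  0.2  0.3] ext 0.019 w 0.0002
target tcp [0.596 0.073 0.081] rows [-0.0034  0.0009  0.0015] [0.002 0.001 0.   ]
x [-0.98  -0.     0.199]
y [-0.     1.     0.002]
z [-0.199  0.002 -0.98 ]
```

```bash
python3 nudge.py '-0.001 0 0.0002 0 0 0;-0.002 0 0.0004 0 0 0;-0.003 0 0.0006 0 0 0'; python3 nudge.py '-0.001 0 0.0002 0 0 0;-0.002 0 0.0004 0 0 0'; python3 to.py -0.1 0.069 0.062 0.2
```

```text
time_s: 5.05
ee_pos: [0.5952, 0.0721, 0.0814]
ee_rot: [-0.061, 2.94, 0.008]
wrist_force: [-0.3, -0.4, 0.3]
width: -0.0
finger_force: 0.6
time_s: 5.22
ee_pos: [0.5973, 0.0722, 0.0814]
ee_rot: [-0.061, 2.94, 0.008]
wrist_force: [-2.5, 0.4, 0.7]
width: 0.0003
finger_force: 0.6
t 5.2167 tip now(unit) [-0.0984  0.0681  0.0627] F [-2.5  0.4  0.7] ext 0.019 w 0.0003
target tcp [0.596 0.073 0.081] rows [0.0017 0.0009 0.0004] [ 0.002  0.001 -0.   ]
x [-0.98  -0.     0.199]
y [0.    1.    0.002]
z [-0.199  0.002 -0.98 ]
```

```bash
python3 nudge.py '-0.001 0 0.0002 0 0 0;-0.001 0 0.0002 0 0 0'; python3 nudge.py '-0.001 0 0.0002 0 0 0;-0.001 0 0.0002 0 0 0';python3 nudge.py '-0.001 0 0.0002 0 0 0;-0.001 0 0.0002 0 0 0'
```

```text
time_s: 5.38
ee_pos: [0.5985, 0.0723, 0.0814]
ee_rot: [-0.061, 2.94, 0.008]
wrist_force: [0.1, -0.2, 1.1]
width: 0.0
finger_force: 0.2
time_s: 5.55
ee_pos: [0.5987, 0.0722, 0.0812]
ee_rot: [-0.061, 2.941, 0.008]
wrist_force: [-3.3, 0.1, 3.1]
width: -0.0
finger_force: 1.7
time_s: 5.72
ee_pos: [0.5989, 0.0722, 0.0811]
ee_rot: [-0.061, 2.943, 0.008]
wrist_force: [-6.2, -1.0, 5.5]
width: 0.0002
finger_force: 3.4
```

The left drawer is on its stop: x has stalled at 0.599 and the force is rising to 6 N. I'll back off and go across to the right drawer.

```bash
python3 nudge.py '0.003 0 -0.0006 0 0 0;0.01 0 -0.002 0 0 0;0.04 0 -0.008 0 0 0;0.07 0 -0.014 0 0 0;0.098 0 -0.02 0 0 0;0.098 -0.04 -0.02 0 0 0;0.098 -0.08 -0.02 0 0 0;0.098 -0.12 -0.02 0 0 0;0.098 -0.137 -0.02 0 0 0;0.098 -0.137 -0.02 0 0 0;0.098 -0.137 -0.02 0 0 0'; python3 to.py -0.165 -0.069 0.062 0.2
```

```text
time_s: 6.63
ee_pos: [0.506, -0.0698, 0.0814]
ee_rot: [-0.057, 2.939, 0.008]
wrist_force: [0.6, 0.8, 0.3]
width: 0.0
finger_force: 0.0
t 6.6333 tip now(unit) [-0.1954 -0.07    0.0627] F [0.6 0.8 0.3] ext 0.019 w 0.0
target tcp [ 0.536 -0.068  0.081] rows [-0.0297  0.0011  0.0068] [ 0.001  0.002 -0.003]
x [-0.98   0.002  0.2  ]
y [0.003 1.    0.001]
z [-0.2    0.001 -0.98 ]
```

```bash
python3 nudge.py '-0.008 0 0.0016 0 0 0;-0.016 0 0.0033 0 0 0;-0.022 0 0.0045 0 0 0;-0.026 0 0.0053 0 0 0;-0.029 0 0.0059 0 0 0;-0.032 0 0.0065 0 0 0;-0.035 0 0.0071 0 0 0;-0.038 0 0.0077 0 0 0;-0.042 0 0.0085 0 0 0;-0.047 0 0.0095 0 0 0;-0.052 0 0.0106 0 0 0;-0.057 0 0.0116 0 0 0'; python3 nudge.py '-0.005 0 0.001 0 0 0;-0.010 0 0.002 0 0 0;-0.015 0 0.003 0 0 0;-0.02 0 0.0041 0 0 0;-0.024 0 0.0049 0 0 0;-0.027 0 0.0055 0 0 0;-0.030 0 0.0061 0 0 0;-0.032 0 0.0065 0 0 0;-0.033 0 0.0067 0 0 0'; python3 to.py -0.097 -0.069 0.062 0.2
```

```text
time_s: 7.63
ee_pos: [0.5645, -0.0663, 0.0811]
ee_rot: [-0.06, 2.941, 0.009]
wrist_force: [-1.3, 1.1, -1.4]
width: 0.0001
finger_force: 0.7
time_s: 8.38
ee_pos: [0.5981, -0.0649, 0.0813]
ee_rot: [-0.061, 2.94, 0.008]
wrist_force: [-0.6, -0.6, -0.9]
width: 0.0001
finger_force: 0.6
t 8.3833 tip now(unit) [-0.1033 -0.0689  0.0627] F [-0.6 -0.6 -0.9] ext 0.019 w 0.0001
target tcp [ 0.604 -0.065  0.081] rows [-0.006  -0.      0.0019] [0.002 0.001 0.   ]
x [-0.98 -0.    0.2 ]
y [-0.     1.     0.002]
z [-0.2    0.001 -0.98 ]
```

```bash
python3 nudge.py '-0.001 0 0.0002 0 0 0;-0.002 0 0.0004 0 0 0;-0.003 0 0.0006 0 0 0;-0.004 0 0.0008 0 0 0;-0.005 0 0.001 0 0 0'; python3 nudge.py '-0.001 0 0.0002 0 0 0;-0.001 0 0.0002 0 0 0';python3 nudge.py '-0.001 0 0.0002 0 0 0;-0.001 0 0.0002 0 0 0';python3 nudge.py '-0.001 0 0.0002 0 0 0;-0.001 0 0.0002 0 0 0'
```

```text
time_s: 8.8
ee_pos: [0.6029, -0.0647, 0.0813]
ee_rot: [-0.061, 2.94, 0.008]
wrist_force: [-0.5, 0.2, -0.9]
width: -0.0002
finger_force: 0.6
time_s: 8.97
ee_pos: [0.6042, -0.0647, 0.0813]
ee_rot: [-0.061, 2.94, 0.008]
wrist_force: [-1.4, -0.1, -0.5]
width: 0.0001
finger_force: 0.3
time_s: 9.13
ee_pos: [0.6048, -0.0646, 0.0812]
ee_rot: [-0.061, 2.941, 0.009]
wrist_force: [-1.5, 0.3, 0.4]
width: 0.0
finger_force: 0.9
time_s: 9.3
ee_pos: [0.605, -0.0646, 0.0811]
ee_rot: [-0.061, 2.942, 0.009]
wrist_force: [-6.1, -1.2, 3.5]
width: 0.0004
finger_force: 2.7
```

Both drawers are on their stops. Now back, up, and over to the right side of the tab.

```bash
python3 nudge.py '0.003 0 -0.0006 0 0 0;0.01 0 -0.002 0 0 0;0.035 0 -0.007 0 0 0;0.028 0 -0.046 0 0 0;0.02 0 -0.085 0 0 0;0.012 0 -0.124 0 0 0;0.007 0 -0.15 0 0 0;0.007 -0.04 -0.15 0 0 0;0.007 -0.08 -0.15 0 0 0;0.007 -0.12 -0.15 0 0 0;0.007 -0.12 -0.15 0 0 0;0.007 -0.12 -0.15 0 0 0'; python3 to.py -0.074 -0.187 0.136 0.2
python3 - <<'E'
from plant import r
import cv2
a=r.camera("top")[130:270,195:350,::-1];b=r.camera("side")[120:300,200:400,::-1]
cv2.imwrite("pics/d3.png",cv2.hconcat([cv2.resize(a,(400,361)),cv2.resize(b,(400,361))]))
E
```

```text
time_s: 10.3
ee_pos: [0.5739, -0.1883, 0.2268]
ee_rot: [-0.055, 2.939, 0.007]
wrist_force: [-0.7, -0.2, -0.2]
width: 0.0001
finger_force: 0.0
t 10.3 tip now(unit) [-0.1325 -0.1912  0.2082] F [-0.7 -0.2 -0.2] ext 0.019 w 0.0001
target tcp [ 0.632 -0.182  0.155] rows [-0.0428  0.0043  0.0824] [ 0.001  0.002 -0.003]
x [-0.98   0.003  0.2  ]
y [0.003 1.    0.001]
z [-0.2    0.001 -0.98 ]
```

View pics/d3.png

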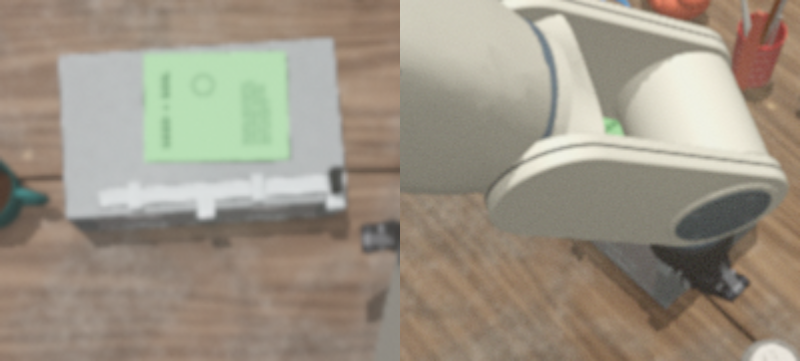

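In the top crop both drawers are flush, the tab is at (336,181) and the fingertips are at about (378,237). Next I move ahead, then down, to the right of the tab.

```bash
python3 nudge.py '-0.028 0 0.006 0 0 0;-0.057 0.002 0.0117 0 0 0;-0.051 0.004 0.04 0 0 0;-0.045 0.0043 0.07 0 0 0;-0.0428 0.0043 0.0824 0 0 0;-0.0428 0.0043 0.0824 0 0 0;-0.0428 0.0043 0.0824 0 0 0'; python3 to.py -0.074 -0.16 0.136 0.2
python3 - <<'E'
from plant import r
import cv2
a=r.camera("top")[130:270,195:350,::-1];b=r.camera("side")[120:300,200:400,::-1]
cv2.imwrite("pics/d4.png",cv2.hconcat([cv2.resize(a,(400,361)),cv2.resize(b,(400,361))]))
E
```

```text
time_s: 10.98
ee_pos: [0.6319, -0.1784, 0.1541]
ee_rot: [-0.062, 2.942, 0.01]
wrist_force: [0.2, 0.6, 0.4]
width: -0.0001
finger_force: 0.0
t 10.9833 tip now(unit) [-0.0741 -0.1836  0.1355] F [0.2 0.6 0.4] ext 0.019 w -0.0001
target tcp [ 0.631 -0.155  0.155] rows [-0.0002  0.0237 -0.0004] [ 0.002 -0.001  0.001]
x [-0.98  -0.001  0.198]
y [-0.001  1.     0.002]
z [-0.198  0.002 -0.98 ]
```

View pics/d4.png

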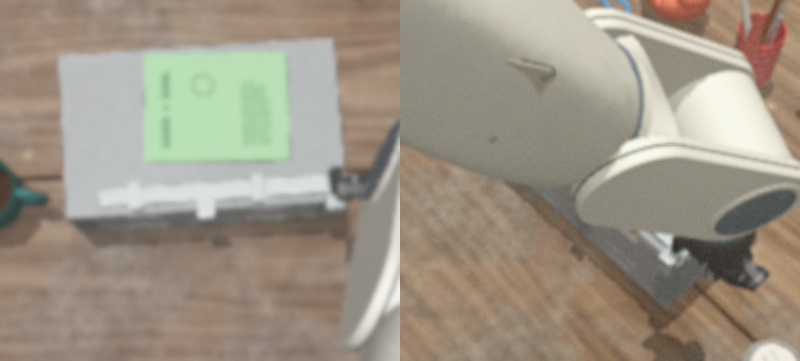

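The fingers stand directly right of the tab, at (350,183) against (336,181). Pushing left slowly.

```bash
python3 nudge.py '0 0.005 0 0 0 0;0 0.010 0 0 0 0;0 0.015 0 0 0 0;0 0.019 0 0 0 0;0 0.022 0 0 0 0;0 0.025 0 0 0 0;0 0.028 0 0 0 0;0 0.032 0 0 0 0;0 0.036 0 0 0 0;0 0.040 0 0 0 0;0 0.044 0 0 0 0;0 0.048 0 0 0 0';python3 nudge.py '0 0.004 0 0 0 0;0 0.008 0 0 0 0;0 0.011 0 0 0 0;0 0.014 0 0 0 0;0 0.016 0 0 0 0;0 0.017 0 0 0 0'; python3 to.py -0.074 -0.1135 0.136 0.2
```

```text
time_s: 12.08
ee_pos: [0.6302, -0.1312, 0.1545]
ee_rot: [-0.061, 2.94, 0.008]
wrist_force: [-0.2, -2.0, 0.9]
width: -0.0004
finger_force: 0.8
time_s: 12.58
ee_pos: [0.6295, -0.1141, 0.1545]
ee_rot: [-0.061, 2.94, 0.009]
wrist_force: [-0.6, -1.0, -0.4]
width: -0.0001
finger_force: 0.8
t 12.5833 tip now(unit) [-0.0739 -0.1193  0.1359] F [-0.6 -1.  -0.4] ext 0.019 w -0.0001
target tcp [ 0.629 -0.108  0.155] rows [ 0.0001  0.0058 -0.0001] [0.002 0.001 0.   ]
x [-0.98  -0.001  0.199]
y [-0.     1.     0.002]
z [-0.199  0.002 -0.98 ]
```

```bash
python3 nudge.py '0 0.001 0 0 0 0;0 0.002 0 0 0 0;0 0.003 0 0 0 0';python3 nudge.py '0 0.001 0 0 0 0;0 0.002 0 0 0 0'; python3 nudge.py '0 0.001 0 0 0 0;0 0.001 0 0 0 0';python3 nudge.py '0 0.001 0 0 0 0;0 0.001 0 0 0 0';python3 nudge.py '0 0.001 0 0 0 0;0 0.001 0 0 0 0'
```

```text
time_s: 12.83
ee_pos: [0.6294, -0.1115, 0.1545]
ee_rot: [-0.06, 2.94, 0.008]
wrist_force: [-1.1, -0.6, -0.1]
width: 0.0002
finger_force: 0.8
time_s: 13.0
ee_pos: [0.6293, -0.1094, 0.1545]
ee_rot: [-0.06, 2.94, 0.008]
wrist_force: [-1.4, -1.6, 0.4]
width: 0.0004
finger_force: 0.8
time_s: 13.17
ee_pos: [0.6293, -0.1083, 0.1545]
ee_rot: [-0.061, 2.94, 0.009]
wrist_force: [-0.1, -0.7, -0.1]
width: 0.0
finger_force: 0.4
time_s: 13.33
ee_pos: [0.6293, -0.1073, 0.1545]
ee_rot: [-0.061, 2.94, 0.009]
wrist_force: [-0.6, -0.7, 0.2]
width: -0.0
finger_force: 0.4
time_s: 13.5
ee_pos: [0.6292, -0.1064, 0.1545]
ee_rot: [-0.061, 2.94, 0.008]
wrist_force: [-0.7, -1.9, -0.2]
width: 0.0001
finger_force: 0.5
```

```bash
python3 nudge.py '0 0.001 0 0 0 0;0 0.001 0 0 0 0';python3 nudge.py '0 0.001 0 0 0 0;0 0.001 0 0 0 0'; python3 nudge.py '0 0.001 0 0 0 0;0 0.001 0 0 0 0'; python3 nudge.py '0 0.001 0 0 0 0;0 0.001 0 0 0 0'
```

```text
time_s: 13.67
ee_pos: [0.6292, -0.1053, 0.1545]
ee_rot: [-0.061, 2.94, 0.009]
wrist_force: [-1.2, -0.8, 0.3]
width: -0.0001
finger_force: 0.5
time_s: 13.83
ee_pos: [0.6292, -0.1049, 0.1546]
ee_rot: [-0.061, 2.94, 0.007]
wrist_force: [-0.7, -5.0, -1.3]
width: 0.0
finger_force: 2.3
time_s: 14.0
ee_pos: [0.6292, -0.1048, 0.1546]
ee_rot: [-0.061, 2.94, 0.005]
wrist_force: [-1.2, -8.5, -1.0]
width: 0.0001
finger_force: 4.5
time_s: 14.17
ee_pos: [0.6291, -0.1046, 0.1546]
ee_rot: [-0.061, 2.94, 0.004]
wrist_force: [-1.4, -12.8, -1.3]
width: -0.0001
finger_force: 6.7
```

The bar is on its stop. Withdraw right, up and clear, then check.

```bash
python3 nudge.py '0 -0.004 0 0 0 0;0 -0.012 0 0 0 0;0 -0.04 0 0 0 0;-0.008 -0.04 -0.04 0 0 0;-0.016 -0.04 -0.08 0 0 0;-0.02 -0.04 -0.1 0 0 0;0.02 -0.04 -0.108 0 0 0;0.06 -0.04 -0.116 0 0 0;0.1 -0.04 -0.124 0 0 0;0.14 -0.04 -0.132 0 0 0;0.18 -0.04 -0.14 0 0 0;0.2 -0.04 -0.144 0 0 0';python3 nudge.py '0.04 0 -0.008 0 0 0;0.04 -0.04 -0.008 0 0 0;0.04 -0.08 -0.008 0 0 0;0.04 -0.12 -0.008 0 0 0;0.04 -0.16 -0.008 0 0 0;0.04 -0.2 -0.008 0 0 0;0.04 -0.2 -0.008 0 0 0'
python3 - <<'E'
from plant import r
import cv2
a=r.camera("top")[130:270,195:410,::-1];b=r.camera("side")[120:350,200:440,::-1]
cv2.imwrite("pics/d5.png",cv2.hconcat([cv2.resize(a,(400,260)),cv2.resize(b,(271,260))]))
A=cv2.resize(a,(400,260));B=cv2.resize(b,(400,383));A=cv2.copyMakeBorder(A,0,123,0,0,cv2.BORDER_CONSTANT)
cv2.imwrite("pics/d5.png",cv2.hconcat([A,B]))
E
```

```text
time_s: 15.17
ee_pos: [0.4019, -0.1509, 0.255]
ee_rot: [-0.06, 2.943, 0.01]
wrist_force: [-0.2, 0.8, -1.1]
width: -0.0002
finger_force: 0.0
time_s: 15.75
ee_pos: [0.3836, -0.3535, 0.2591]
ee_rot: [-0.035, 2.952, -0.014]
wrist_force: [0.1, -0.7, 0.6]
width: 0.0
finger_force: 0.0
```

View pics/d5.png

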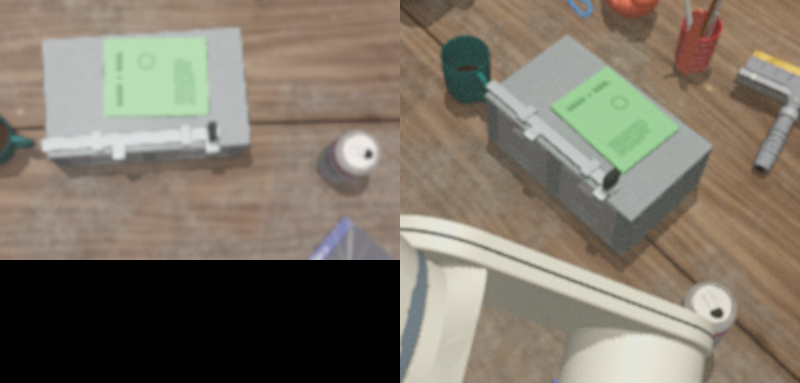

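Both drawers are shut, the bar is fully left with its tongues at (118,148) and (211,146) in front of the drawers, and the mug and can stand where they were.

```bash
python3 -c "from plant import r; print(r.hand_in())"
```

```text
the job is handed in; nothing more can be done
None
```

The job is handed in: both drawers are shut against their stops and the lock bar is fully left with its tongues in front of them. The mug and can are undisturbed, and the vial was last seen upright with its drawer about 20 mm short of shut; it is out of sight now.

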